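# Lock the welding turntable with its slotted disc and slide bar

### The job

Lock the small welding turntable. With your fingertips push it round by its black knob until the slot in the locking disc (yellow marks) faces the sliding lock bar, then push the bar by its red handle fully home into the slot. Only push, gently: do not grip the knob or the handle, leave the pipe flange standing in the middle of the turntable, and do not move the tools and parts lying on the bench.

Things in the scene. Friction and masses are not known exactly. Their poses are not given: they have to be found in the camera images.
- turntable: Bench welding turntable, bolted down: blue 200 x 200 mm foot, round housing, upright spindle. Origin: on the spindle axis at the bench top, z up. Bar and bracket stick out along its -x axis, to 230 mm from the spindle axis and 146 mm high at most. Its round top: steel locking disc 210 mm across, 78 to 90 mm above the bench, with a fixed dark faceplate 140 mm across on it, top at 102 mm.
- lock_disc (a joint): Angle of the turntable's round top about the spindle, rad, counter-clockwise positive seen from above, no end stops. At angle q the slot lies in direction pi + q of the turntable frame: at 0 or any whole turn it faces the bar. Starts between 0.6 and 5.68. About 2.5 N on the knob turns it; it stays where it is left.
- slot_mouth (a point): Middle of the slot's open end, on the disc's rim 105 mm from the spindle axis, at the disc's top face. The disc's only slot: radial, open at the rim, 20 mm wide with rounded mouth corners, 35 mm long to the edge of the faceplate, a yellow stripe along each side.
- turn_knob: Black upright post for turning the disc, 16 mm in diameter (24 mm steel washer 4 mm high at its foot), fixed on the locking disc 88 mm from the spindle axis, a quarter turn counter-clockwise (from above) from the slot. Origin: middle of its foot, on the disc's top face, 90 mm above the bench; its top is 146 mm above the bench.
- lock_bar (a joint): How far the lock bar is pushed in towards the spindle (along +x of the turntable), m: 0 to 0.004 at the start (nose clear of the disc), 0.036 home at its stop, nose 31 mm inside the rim. Takes about 3 N, stays where left. Bar 14 mm wide, 10 high, half-round nose, level with the disc: it enters only a slot that faces it within a few mm, and then centres the disc; else it strikes the rim.
- bar_nose (a point): Foremost point of the bar's round nose (towards the spindle), on the bar's top face: 110 mm from the spindle axis when the joint is 0.
- bar_handle: Red upright handle on the lock bar, 18 mm in diameter. Origin: middle of its foot on the bar's top, 88.5 mm above the bench; its top is at 145.5 mm. On -x of the turntable, 166 mm from the spindle axis at bar joint 0, 130 mm when home. Flat straps, 42 mm wide, top at 95.5 mm, cross over the bar 183 to 197 mm and 112 to 121 mm from the spindle axis.
- pipe_flange: Workpiece: round steel flange, 90 mm in diameter and 10 mm thick, with a 48 mm pipe standing on it, 75 mm high in all, 0.75 kg. It stands loose on the middle of the faceplate (its top 177 mm above the bench) and rides round with it. Origin: middle of its underside.
- clamp_pin: Loose steel clamp pin standing on its 28 mm head on the bench beside the turntable, 66 mm high. Origin: middle of its underside. Leave alone.
- magnet_square: Loose red L-shaped magnetic welding square lying on the bench beside the turntable, arms 24 mm wide and 85 mm long outside, 22 mm high. Origin: under the corner of the L. Leave alone.
- wire_brush: Loose wire brush with a wooden handle lying on the bench, 250 mm long, 20 mm high. Origin: under its middle. Leave alone.
- wrench: Loose spanner lying on the bench, 200 mm long, 8 mm high. Origin: under its middle. Leave alone.
- spray_can: Loose yellow spray can standing on the bench, 64 mm in diameter, 190 mm high. Origin: middle of its underside. Leave alone.
Things that resemble listed ones, but are neither listed nor needed, are in the scene too. There is more than one size of the pipe_flange; the job needs the smallest.

How it is judged:
By the outcome, as a careful person would: the job done as asked, in the order asked, and still so for the second after the job is handed in, with the robot touching nothing.
It also fails if it takes over 61 s, if anything falls off the work surface, if the arm or the gripper's body presses on something with over 40 N, if the wrist force passes 120 N, or if a joint passes its speed limit or range.

### The arm

A 6-joint arm with a two-finger parallel gripper is mounted at the origin on the work surface. World frame = base frame: x ahead of the robot, y to its left, z up, the work surface at z = 0. Lengths are in m, angles in rad, forces in N, time in s.
With the tool pointing down it reaches from about 0.275 to 0.85 m from the base axis. Payload 5.2 kg.
Tool frame: the origin (TCP) lies midway between the tips of the shut fingers; the grasp point (between the pads) lies 19 mm behind it (env.grip_depth is the distance from the TCP to the grasp point, in m); z points along the fingers, y is the line along which they close (so a half turn about z gives the same grasp; the last joint's range is limited). The gripper opens to 85 mm and grips with 20 to 120 N. Pads are 22 mm wide; open, the fingers measure 114 mm over their backs; the gripper's body (76 mm by 85 mm) begins 54 mm behind the grasp point. The pads swing forward as they close: fully open they stand 13 mm farther back than shut.
Start: joints at [-1.434, 0.259, 1.535, -0, 1.348, -0.203], TCP at [0.183, -0.519, 0.207] pointing down, gripper open.
Joint ranges: [-3.14, 3.14], [-0.91, 2.08], [0.19, 2.58], [-1.22, 4.36], [0.22, 2.71], [-3.12, 3.12]. Speed limits (rad/s): [2.57, 2.57, 3.14, 3.14, 3.14, 3.14].

### API

Orientations are given as [roll, pitch, yaw] about the fixed x, y, z axes, in that order (R = Rz(yaw) Ry(pitch) Rx(roll)).
In Python, from cell import sense, grab_frame, calibration, env gives the robot as it stands.
- The arm moves only by the shell command python3 -m creep 'ROWS' [OPENING] [FORCE]. ROWS is JSON, a list of rows, each an object of numbers: "dx", "dy", "dz": the shift along the tool's x, y, z in cm; "ax", "ay", "az": the turn, a rotation vector about the tool's x, y, z in degrees. A call has 1 to 20 rows; each row shifts and turns the commanded pose from where the row before left it, along the tool's axes as they then stand; what a row does not reach is not made up. A row lasts 1/10 s, in which the tool goes at most 50 mm and 8.59 degrees, less where a joint would pass 70% of its speed; a pose out of reach is approached as far as the arm can. A call with a gripper value outside its range is refused whole. OPENING is the finger opening in cm, from 0 to 8.54, set as the call begins (- or left out, the last holds). The fingers move at their own pace and stop on an object; FORCE is the grip in N (left out, the last holds). Time passes only in rows, so rows that do not move let the fingers close. It gives the time, the measured TCP pose, the force, the opening and the grip force at its end, in the units of the state.
- sense(): the state, without advancing time (a new reading comes with each control period).
- grab_frame(name): name is "scene" or "top"; returns (picture, depth): 400x640x3 uint8, blue, green, red; 400x640 float32, m along the optical axis (not along the pixel's ray), 0 where there is no reading.
- calibration(name): a dict with "fov_y" (degrees; the focal length in pixels is half the picture's height over the tangent of half this angle, whatever the lens; pixels are square), "cx", "cy" (the principal point, pixels), "k1" (the pictures are not rectified: a ray, as slopes to the right and down, at radius r is drawn at 1 + k1 r^2 times it, then the intrinsics apply), "cam_to_world" (4x4, takes a point from camera to world coordinates). Camera axes: x right, y down, z forward; pixel columns grow to the right and rows downward; lengths in m; the calibration is good to about 2 mm. A picture is of the moment at which its call begins. calibration takes no time and is no camera call.
- env.finish_job(): hands the job in; it is judged then, once.
The state is a dict: "time": time; "joint_pos": joint angles; "qvel": joint speeds; "joint_efforts": joint torques, N m; "tcp_pos": TCP position; "orientation": TCP orientation; "force": force on the tool from outside, world axes, zero at the start; "torque": the same for the moment, N m; "width": finger opening in m; "gripper_force": force on a finger pad.
Only numpy, scipy, OpenCV 4.12 (cv2) and the standard library are available. Lean on these libraries where they do the work, as an engineer would, in place of code of your own. Each camera call takes 0.05 s, during which the arm holds its last target. There are 200 camera calls.

## Working session

There is one attempt and no reset: what is moved stays moved. The work goes in short steps, Python scripts to look and compute and a shell command to move; the robot and the scene stay as the last step left them, time stands still between calls to the robot, and variables do not carry over. Pictures are saved under pics/ and viewed, at most 10 in all, crops included, and the job is handed in when it is done.

```bash
mkdir -p pics; ls
python3 - <<'E'
from cell import *
import cv2,numpy as np
for n in("scene","top"):
    p,d=grab_frame(n); cv2.imwrite(f"pics/{n}0.png",p); np.save(f"{n}0.npy",d)
    c=calibration(n); print(n,c)
s=sense(); print(s["time"],s["tcp_pos"],s["orientation"],s["width"])
E
```

```text
pics
scene {'fov_y': 51.06821945115456, 'cx': 318.1717853353474, 'cy': 199.71710346179566, 'k1': -0.0117042833691913, 'cam_to_world': array([[-0.67729946,  0.53583785, -0.50412621,  1.25537943],
       [ 0.73553505,  0.47834896, -0.47976084,  0.6084226 ],
       [-0.01592577, -0.69574425, -0.71811302,  0.98679192],
       [ 0.        ,  0.        ,  0.        ,  1.        ]])}
top {'fov_y': 48.677592581700786, 'cx': 314.2240270392116, 'cy': 201.7489933500835, 'k1': 0.038871926669382904, 'cam_to_world': array([[ 0.01299049, -0.99400082,  0.10859845,  0.47459277],
       [-0.9998468 , -0.01418699, -0.0102522 ,  0.00452695],
       [ 0.01173138, -0.10844863, -0.99403283,  1.42470198],
       [ 0.        ,  0.        ,  0.        ,  1.        ]])}
0.1 [ 0.18323999 -0.51801328  0.20573415] [-3.13990506e+00 -3.10230724e-04  3.39807999e-01] 0.08550308029373742
```

View pics/top0.png

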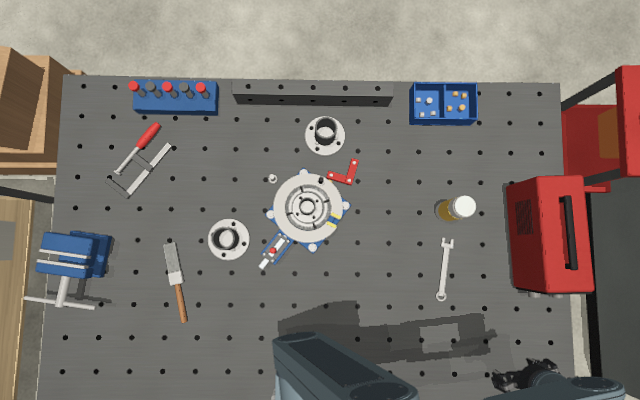

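View pics/scene0.png

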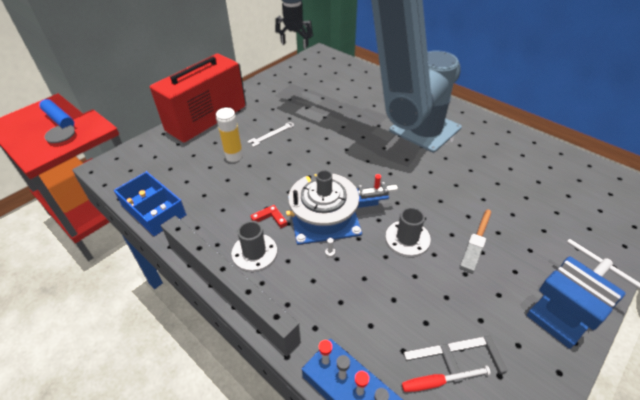

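The top view shows the turntable at about (308,207), its bar and red handle at lower left (273,250), the slot marks at about (336,217), and the knob near (321,181). Next I'll enlarge this area.

```bash
python3 - <<'E'
import cv2
p=cv2.imread("pics/top0.png")[155:280,240:380]
cv2.imwrite("pics/crop0.png",cv2.resize(p,None,fx=4.8,fy=4.8,interpolation=cv2.INTER_CUBIC)[:600])
E
cat > h.py <<'E'
import numpy as np,cv2
from cell import *
def ray(n,u,v):
    c=calibration(n);f=200/np.tan(np.radians(c["fov_y"]/2))
    x,y=(u-c["cx"])/f,(v-c["cy"])/f
    r=np.hypot(x,y);q=r
    for _ in range(20): q=r/(1+c["k1"]*q*q)
    s=q/r if r>0 else 1
    T=c["cam_to_world"];return T[:3,3],T[:3,:3]@np.array([x*s,y*s,1])
def at(n,u,v,z):
    o,d=ray(n,u,v);return o+d*(z-o[2])/d[2]
def proj(n,P):
    c=calibration(n);f=200/np.tan(np.radians(c["fov_y"]/2));T=c["cam_to_world"]
    q=T[:3,:3].T@(np.asarray(P)-T[:3,3]);x,y=q[:2]/q[2];k=1+c["k1"]*(x*x+y*y)
    return np.array([c["cx"]+f*x*k,c["cy"]+f*y*k])
E
```

```text
(no output)
```

View pics/crop0.png

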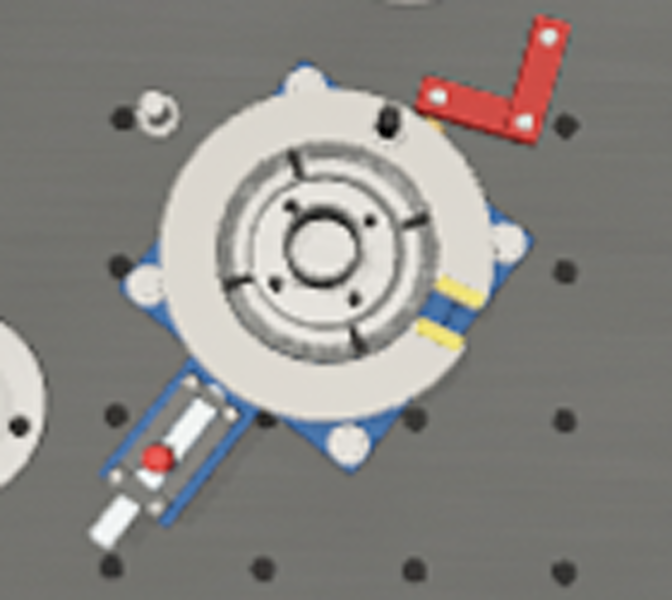

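Run:
```python
from h import *
g=lambda u,v,z: at("top",240+(u+.5)/4.8-.5,155+(v+.5)/4.8-.5,z)
C=g(327.5,253.5,.090); 
print("C",C,"R",[np.linalg.norm(g(a,b,.09)-C) for a,b in((161,253),(494,253),(327,87),(327,420))])
for n,a,b,z in(("mouth",470,321,.09),("slotmid",447,311,.09),("knobfoot",388,133,.095),("knobtop",387,113,.146),("handletop",158,457,.1455),("barend",105,533,.0885),("barnear",205,407,.0885),("pin",157,108,.06),("foot",305,80,.01),("foot",510,242,.01),("foot",348,444,.01),("foot",147,285,.01),("pipe",323,252,.177),("sqtip",430,85,.022)):
    P=g(a,b,z);d=P-C;print(n,P.round(4),"r",np.hypot(*d[:2]).round(4),"ang",np.degrees(np.arctan2(d[1],d[0])).round(1))
```

```text
C [0.6028482  0.00991235 0.09      ] R [np.float64(0.10502636070643898), np.float64(0.10524814469952949), np.float64(0.10654400399000595), np.float64(0.10471412163990995)]
mouth [ 0.5614 -0.0805  0.09  ] r 0.0994 ang -114.6
slotmid [ 0.5675 -0.0659  0.09  ] r 0.0836 ang -115.0
knobfoot [ 0.6796 -0.0273  0.095 ] r 0.0853 ang -25.9
knobtop [ 0.684  -0.0253  0.146 ] r 0.0885 ang -23.5
handletop [0.4738 0.1093 0.1455] r 0.1628 ang 142.4
barend [0.4265 0.1457 0.0885] r 0.2226 ang 142.4
barnear [0.5053 0.0853 0.0885] r 0.1233 ang 142.3
pin [0.6991 0.1222 0.06  ] r 0.1479 ang 49.4
foot [0.728  0.0271 0.01  ] r 0.1263 ang 7.8
foot [ 0.62  -0.112  0.01 ] r 0.1231 ang -82.0
foot [ 0.4839 -0.0052  0.01  ] r 0.1199 ang -172.8
foot [0.5877 0.1304 0.01  ] r 0.1214 ang 97.2
pipe [0.5953 0.0122 0.177 ] r 0.0079 ang 162.8
sqtip [ 0.7237 -0.0568  0.022 ] r 0.1381 ang -28.9
```

The slot faces −115° and the bar faces 142.4°. The disc therefore has to turn about 103° clockwise, with the knob starting at −25°. I'll shut the fingers, go up and move across.

```bash
python3 -m creep '[{"dz":-4},{"dz":-4},{"dx":3.63,"dy":-1.79},{"dx":3.63,"dy":-1.79},{"dx":3.63,"dy":-1.79},{"dx":3.63,"dy":-1.79},{"dx":3.63,"dy":-1.79},{"dx":3.63,"dy":-1.79},{"dx":3.63,"dy":-1.79},{"dx":3.63,"dy":-1.79},{"dx":3.63,"dy":-1.79},{"dx":3.63,"dy":-1.79},{"dx":3.63,"dy":-1.79},{"dx":3.63,"dy":-1.79},{"dx":3.63,"dy":-1.79},{"dx":3.63,"dy":-1.79},{"dx":3.63,"dy":-1.79},{"dx":3.63,"dy":-1.79},{"dx":3.63,"dy":-1.79},{"dx":3.63,"dy":-1.79}]' 0 20
python3 -m creep '[{"az":-7},{"az":-7},{"az":-7},{"az":-7},{"az":-7},{"az":-7},{"az":-7},{"az":-5.5},{}]'
cat > w.py <<'E'
from h import *
import sys
# desired world x y z yawdeg -> tool-frame shift (cm) and turn (deg)
s=sense();yaw=s["orientation"][2];t=np.array(list(map(float,sys.argv[1:4])))-s["tcp_pos"]
c,n=np.cos(yaw),np.sin(yaw)
print("t",s["time"],"tcp",s["tcp_pos"].round(4),np.degrees(s["orientation"]).round(2),"F",np.round(s["force"],1),"w",s["width"])
print("dx dy dz cm",np.round(100*np.array([c*t[0]+n*t[1],n*t[0]-c*t[1],-t[2]]),2),"az",np.degrees(yaw)-float(sys.argv[4]))
E
python3 w.py 0.6926 0.0039 0.118 74
```

```text
t 0.1 tcp [ 0.1832 -0.518   0.2057] [-1.799e+02 -2.000e-02  1.947e+01] F [-0.6 -0.6 -0.1] w 0.08550308029373742
dx dy dz cm [ 65.42 -32.23   8.77] az -54.530435796241655validation failed for argument at $[0]...
validation failed for argument at $[0]...
```

```bash
python3 -m creep '[{"dx":0,"dy":0,"dz":-4,"ax":0,"ay":0,"az":0}]' 0 20; python3 -m creep --help | head -30
```

```text
time: 0.2
tcp_pos: [0.1827, -0.5147, 0.2409]
orientation: [-3.129, -0.003, 0.34]
force: [-0.2, -0.0, -0.4]
width: 0.0729
gripper_force: 0.0invalid input: not JSON, or not a number
```

```bash
python3 -m creep '[{"dx":0,"dy":0,"dz":-4,"ax":0,"ay":0,"az":0},{"dx":3.63,"dy":-1.79,"dz":0,"ax":0,"ay":0,"az":0},{"dx":3.63,"dy":-1.79,"dz":0,"ax":0,"ay":0,"az":0},{"dx":3.63,"dy":-1.79,"dz":0,"ax":0,"ay":0,"az":0},{"dx":3.63,"dy":-1.79,"dz":0,"ax":0,"ay":0,"az":0},{"dx":3.63,"dy":-1.79,"dz":0,"ax":0,"ay":0,"az":0},{"dx":3.63,"dy":-1.79,"dz":0,"ax":0,"ay":0,"az":0},{"dx":3.63,"dy":-1.79,"dz":0,"ax":0,"ay":0,"az":0},{"dx":3.63,"dy":-1.79,"dz":0,"ax":0,"ay":0,"az":0},{"dx":3.63,"dy":-1.79,"dz":0,"ax":0,"ay":0,"az":0},{"dx":3.63,"dy":-1.79,"dz":0,"ax":0,"ay":0,"az":0},{"dx":3.63,"dy":-1.79,"dz":0,"ax":0,"ay":0,"az":0},{"dx":3.63,"dy":-1.79,"dz":0,"ax":0,"ay":0,"az":0},{"dx":3.63,"dy":-1.79,"dz":0,"ax":0,"ay":0,"az":0},{"dx":3.63,"dy":-1.79,"dz":0,"ax":0,"ay":0,"az":0},{"dx":3.63,"dy":-1.79,"dz":0,"ax":0,"ay":0,"az":0},{"dx":3.63,"dy":-1.79,"dz":0,"ax":0,"ay":0,"az":0},{"dx":3.63,"dy":-1.79,"dz":0,"ax":0,"ay":0,"az":0},{"dx":3.63,"dy":-1.79,"dz":0,"ax":0,"ay":0,"az":0}]'
python3 -m creep '[{"dx":0,"dy":0,"dz":0,"ax":0,"ay":0,"az":-7},{"dx":0,"dy":0,"dz":0,"ax":0,"ay":0,"az":-7},{"dx":0,"dy":0,"dz":0,"ax":0,"ay":0,"az":-7},{"dx":0,"dy":0,"dz":0,"ax":0,"ay":0,"az":-7},{"dx":0,"dy":0,"dz":0,"ax":0,"ay":0,"az":-7},{"dx":0,"dy":0,"dz":0,"ax":0,"ay":0,"az":-7},{"dx":0,"dy":0,"dz":0,"ax":0,"ay":0,"az":-7},{"dx":0,"dy":0,"dz":0,"ax":0,"ay":0,"az":-5.5},{"dx":0,"dy":0,"dz":0,"ax":0,"ay":0,"az":0}]'
python3 w.py 0.6926 0.0039 0.118 74
```

```text
time: 2.1
tcp_pos: [0.6927, 0.0044, 0.2858]
orientation: [-3.141, 0.001, 0.34]
force: [1.1, -1.0, -0.6]
width: 0.0002
gripper_force: 0.0
time: 3.0
tcp_pos: [0.6918, 0.0031, 0.2858]
orientation: [-3.14, 0.0, 1.292]
force: [0.6, 0.5, -0.3]
width: -0.0002
gripper_force: 0.0
t 3.0 tcp [0.6918 0.0031 0.2858] [-1.7993e+02  1.0000e-02  7.4010e+01] F [ 0.6  0.5 -0.3] w -0.00022225924744236926
dx dy dz cm [ 0.1   0.06 16.78] az 0.014737002662130294
```

```bash
python3 -m creep '[{"dx":0.1,"dy":0,"dz":3,"ax":0,"ay":0,"az":0},{"dx":0,"dy":0,"dz":3,"ax":0,"ay":0,"az":0},{"dx":0,"dy":0,"dz":3,"ax":0,"ay":0,"az":0},{"dx":0,"dy":0,"dz":3,"ax":0,"ay":0,"az":0},{"dx":0,"dy":0,"dz":3,"ax":0,"ay":0,"az":0},{"dx":0,"dy":0,"dz":1.8,"ax":0,"ay":0,"az":0},{"dx":0,"dy":0,"dz":0,"ax":0,"ay":0,"az":0},{"dx":0,"dy":0,"dz":0,"ax":0,"ay":0,"az":0}]'
python3 -m creep '[{"dx":-0.46,"dy":0.09,"dz":0,"ax":0,"ay":0,"az":3},{"dx":-0.46,"dy":0.09,"dz":0,"ax":0,"ay":0,"az":3},{"dx":-0.46,"dy":0.09,"dz":0,"ax":0,"ay":0,"az":3},{"dx":-0.46,"dy":0.09,"dz":0,"ax":0,"ay":0,"az":3},{"dx":-0.46,"dy":0.09,"dz":0,"ax":0,"ay":0,"az":3},{"dx":-0.46,"dy":0.09,"dz":0,"ax":0,"ay":0,"az":3},{"dx":-0.46,"dy":0.09,"dz":0,"ax":0,"ay":0,"az":3}]'
python3 w.py 0.6926 0.0039 0.118 74
python3 - <<'E'
from h import *
p,_=grab_frame("top");cv2.imwrite("pics/top1.png",cv2.resize(p[130:290,220:410],None,fx=3.6,fy=3.6,interpolation=cv2.INTER_CUBIC))
E
```

```text
time: 3.8
tcp_pos: [0.6923, 0.0039, 0.1185]
orientation: [-3.141, 0.0, 1.289]
force: [-0.3, -1.2, 0.2]
width: 0.0001
gripper_force: 0.0
time: 4.5
tcp_pos: [0.6859, -0.028, 0.1213]
orientation: [3.138, -0.002, 0.921]
force: [0.3, 0.4, 1.7]
width: 0.0001
gripper_force: 0.4
t 4.5 tcp [ 0.6859 -0.028   0.1213] [ 1.7977e+02 -1.3000e-01  5.2780e+01] F [0.3 0.4 1.7] w 0.00013018914442880535
dx dy dz cm [ 2.94 -1.4   0.33] az -21.215375376876352
```

View pics/top1.png

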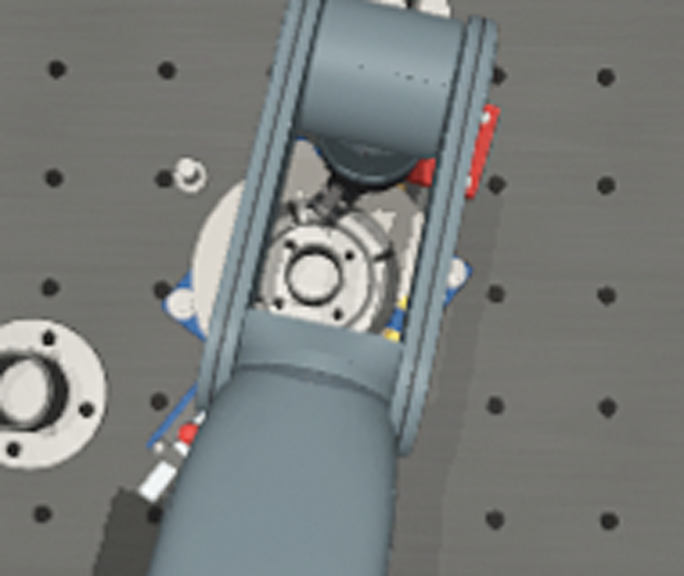

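Run:
```python
from h import *
p,_=grab_frame("scene");cv2.imwrite("pics/sc1.png",cv2.resize(p[120:260,240:430],None,fx=4,fy=4,interpolation=cv2.INTER_CUBIC))
```

```text
(no output)
```

View pics/sc1.png

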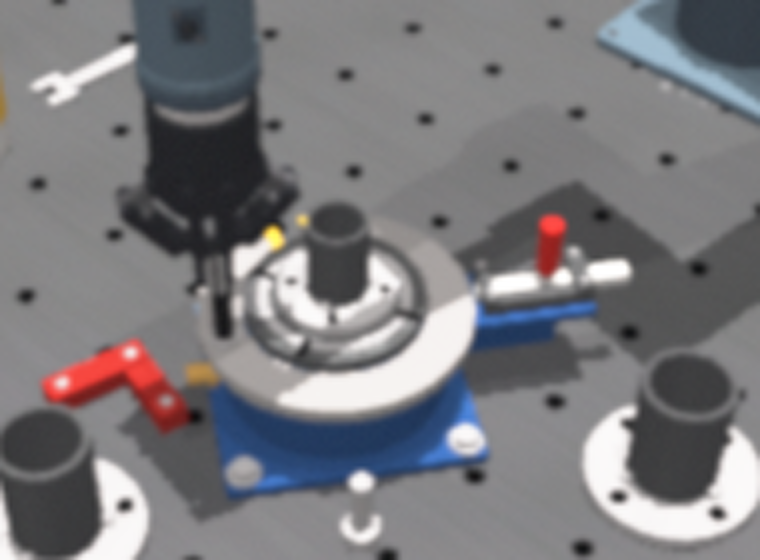

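```bash
python3 -m creep '[{"dx":-0.46,"dy":0.09,"dz":0,"ax":0,"ay":0,"az":3},{"dx":-0.46,"dy":0.09,"dz":0,"ax":0,"ay":0,"az":3},{"dx":-0.46,"dy":0.09,"dz":0,"ax":0,"ay":0,"az":3},{"dx":-0.46,"dy":0.09,"dz":0,"ax":0,"ay":0,"az":3},{"dx":-0.46,"dy":0.09,"dz":0,"ax":0,"ay":0,"az":3},{"dx":-0.46,"dy":0.09,"dz":0,"ax":0,"ay":0,"az":3},{"dx":-0.46,"dy":0.09,"dz":0,"ax":0,"ay":0,"az":3},{"dx":-0.46,"dy":0.09,"dz":0,"ax":0,"ay":0,"az":3},{"dx":-0.46,"dy":0.09,"dz":0,"ax":0,"ay":0,"az":3},{"dx":-0.46,"dy":0.09,"dz":0,"ax":0,"ay":0,"az":3},{"dx":-0.46,"dy":0.09,"dz":0,"ax":0,"ay":0,"az":3},{"dx":-0.46,"dy":0.09,"dz":0,"ax":0,"ay":0,"az":3},{"dx":-0.46,"dy":0.09,"dz":0,"ax":0,"ay":0,"az":3},{"dx":-0.46,"dy":0.09,"dz":0,"ax":0,"ay":0,"az":3},{"dx":-0.46,"dy":0.09,"dz":0,"ax":0,"ay":0,"az":3}]'
python3 - <<'E'
from h import *
s=sense();C=np.array([.6028,.0099]);y=s["orientation"][2]
d=s["tcp_pos"][:2]-C;t=np.array([np.cos(y),np.sin(y)]);r=np.array([np.sin(y),-np.cos(y)])
print(np.degrees(y)-90,"tang",d@t,"rad",d@r,s["tcp_pos"],s["force"])
E
```

```text
time: 6.1
tcp_pos: [0.635, -0.0746, 0.1199]
orientation: [3.141, -0.002, 0.138]
force: [0.8, -0.1, 0.2]
width: -0.0002
gripper_force: 0.0
-82.10044053789417 tang 0.02026304389567224 rad 0.08811417788925235 [ 0.6349809  -0.07459313  0.11991216] [ 0.81270341 -0.08765534  0.21676414]
```

```bash
python3 -m creep '[{"dx":-0.48,"dy":0.09,"dz":0.02,"ax":0,"ay":0,"az":3},{"dx":-0.48,"dy":0.09,"dz":0,"ax":0,"ay":0,"az":3},{"dx":-0.46,"dy":0.09,"dz":0,"ax":0,"ay":0,"az":3},{"dx":-0.46,"dy":0.09,"dz":0,"ax":0,"ay":0,"az":3},{"dx":-0.46,"dy":0.09,"dz":0,"ax":0,"ay":0,"az":3},{"dx":-0.46,"dy":0.09,"dz":0,"ax":0,"ay":0,"az":3},{"dx":-0.46,"dy":0.09,"dz":0,"ax":0,"ay":0,"az":3},{"dx":-0.46,"dy":0.09,"dz":0,"ax":0,"ay":0,"az":3},{"dx":-0.46,"dy":0.09,"dz":0,"ax":0,"ay":0,"az":3},{"dx":-0.46,"dy":0.09,"dz":0,"ax":0,"ay":0,"az":3},{"dx":-0.46,"dy":0.09,"dz":0,"ax":0,"ay":0,"az":3},{"dx":-0.46,"dy":0.09,"dz":0,"ax":0,"ay":0,"az":3},{"dx":-0.46,"dy":0.09,"dz":0,"ax":0,"ay":0,"az":3},{"dx":-0.46,"dy":0.09,"dz":0,"ax":0,"ay":0,"az":3},{"dx":-0.25,"dy":0.05,"dz":0,"ax":0,"ay":0,"az":1.6},{"dx":0,"dy":0,"dz":0,"ax":0,"ay":0,"az":0},{"dx":0,"dy":0,"dz":0,"ax":0,"ay":0,"az":0}]'
cat > q.py <<'E'
from h import *
s=sense();C=np.array([.6028,.0099]);y=s["orientation"][2]
d=s["tcp_pos"][:2]-C;t=np.array([np.cos(y),np.sin(y)]);r=np.array([np.sin(y),-np.cos(y)])
print(np.degrees(y)-90,"tang",d@t,"rad",d@r,s["tcp_pos"],s["force"])
E
python3 q.py
python3 - <<'E'
from h import *
p,_=grab_frame("top");q,_=grab_frame("scene")
f=lambda a:cv2.resize(a,None,fx=4,fy=4,interpolation=cv2.INTER_CUBIC)
a=f(p[150:290,230:330]);b=f(q[150:290,275:375]);
for phi in (0,):
    pass
cv2.imwrite("pics/both2.png",np.hstack([a,b]))
E
```

```text
time: 7.8
tcp_pos: [0.5679, -0.0731, 0.1189]
orientation: [-3.141, -0.001, -0.621]
force: [-0.2, -0.8, -0.3]
width: -0.0001
gripper_force: 0.0
-125.55881959566679 tang 0.019886817822940484 rad 0.08780288303793789 [ 0.56791755 -0.07309426  0.11889985] [-0.20584336 -0.79851716 -0.28089085]
```

View pics/both2.png

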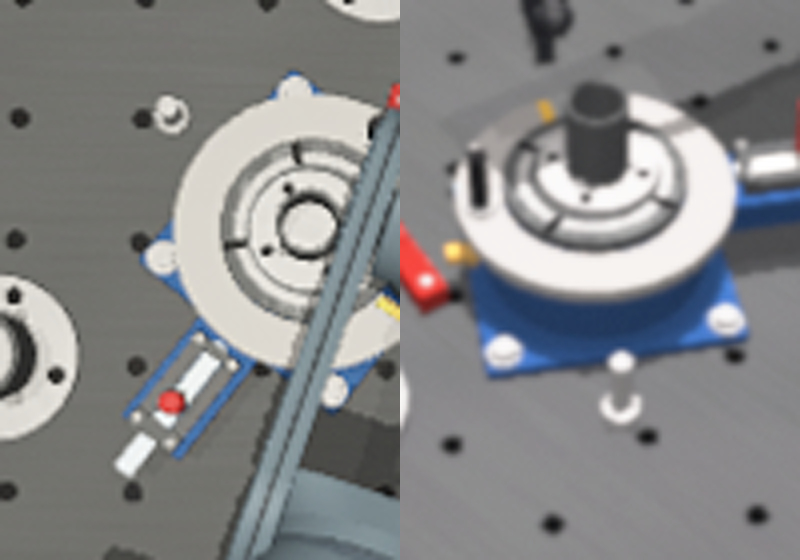

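Run:
```python
from h import *
s=sense();print(proj("scene",s["tcp_pos"]),proj("top",s["tcp_pos"]))
print("knob now?",proj("scene",[.6828,-.0273,.09]),proj("scene",[.6828,-.0273,.146]),"C",proj("scene",[.6028,.0099,.09]))
print(s["tcp_pos"])
p,d=grab_frame("scene")
for u,v in ((311,152),(311,160),(395,195),(375,200)):
    c=calibration("scene");T=c["cam_to_world"];o,r=ray("scene",u,v);print(u,v,(o+r*d[v,u]).round(3))
# knob from crop: (478,180)->u
for u,v in ((294,188),(294,195),(294,200)):
    o,r=ray("scene",u,v);print(u,v,(o+r*d[v,u]).round(3))
cv2.imwrite("pics/sc3.png",cv2.resize(p[60:260,220:420],None,fx=3,fy=3,interpolation=cv2.INTER_CUBIC))
```

```text
[311.15724361 170.54572969] [335.67422563 218.68657335]
knob now? [296.01321435 204.12498992] [294.95740449 190.65107776] C [323.50074276 195.71639187]
[ 0.56775686 -0.0731054   0.1185448 ]
311 152 [ 0.604 -0.035  0.235]
311 160 [ 0.575 -0.065  0.17 ]
395 195 [ 0.377  0.124 -0.001]
375 200 [0.494 0.123 0.065]
294 188 [ 0.675 -0.039  0.144]
294 195 [ 0.684 -0.032  0.126]
294 200 [ 0.683 -0.034  0.103]
```

View pics/sc3.png

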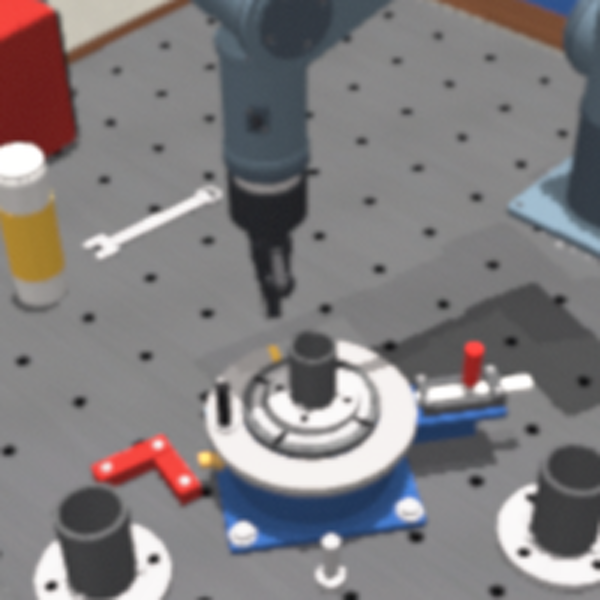

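The finger is at (272,312) in this crop and the knob at (222,403) hasn't moved, so the fingertips skimmed over it. I'll check the true tip height with depth.

Run:
```python
from h import *
p,d=grab_frame("scene");s=sense();print(s["tcp_pos"],s["time"])
for v in range(150,176,2):
    row=[]
    for u in range(306,318,2):
        o,r=ray("scene",u,v);P=o+r*d[v,u];row.append(tuple((P*1000).round().astype(int).tolist()))
    print(v,row)
p,d=grab_frame("top")
pts=[]
for v in range(190,240):
  for u in range(310,360):
    if d[v,u]>0:
      o,r=ray("top",u,v);P=o+r*d[v,u];pts.append(P)
```

```text
[ 0.56759181 -0.07307729  0.11834521] 8.0
150 [(591, -68, 217), (583, -67, 213), (580, -62, 214), (599, -36, 239), (594, -32, 238), (564, -53, 209)]
152 [(588, -71, 206), (584, -68, 205), (601, -42, 229), (604, -31, 238), (601, -26, 238), (594, -25, 235)]
154 [(574, -86, 181), (584, -68, 198), (614, -29, 238), (610, -25, 238), (604, -23, 235), (599, -21, 233)]
156 [(429, -235, 0), (593, -58, 201), (613, -31, 229), (607, -28, 227), (603, -25, 226), (595, -25, 221)]
158 [(438, -225, 2), (592, -60, 192), (602, -42, 208), (588, -47, 197), (581, -46, 193), (582, -38, 198)]
160 [(447, -217, 3), (581, -71, 171), (579, -65, 173), (574, -62, 172), (563, -64, 163), (419, -193, -2)]
162 [(452, -212, -1), (579, -74, 160), (582, -62, 169), (574, -62, 163), (562, -65, 154), (428, -185, -1)]
164 [(461, -204, 0), (580, -73, 153), (584, -61, 163), (574, -62, 156), (566, -62, 151), (442, -173, 6)]
166 [(469, -195, 1), (578, -76, 142), (575, -70, 144), (452, -183, -3), (449, -176, -1), (446, -169, 1)]
168 [(477, -188, 1), (473, -182, 2), (468, -177, 2), (463, -173, 1), (1255, 608, 987), (453, -162, 1)]
170 [(484, -181, 1), (479, -177, -1), (475, -170, 1), (470, -166, 0), (467, -159, 3), (459, -157, -2)]
172 [(490, -176, -2), (486, -170, -1), (480, -166, -3), (477, -159, 0), (473, -153, 0), (468, -148, 0)]
174 [(498, -168, -1), (496, -161, 2), (487, -159, -3), (486, -151, 1), (482, -145, 2), (475, -142, -1)]
```

The true tip is about 23 mm above the reported TCP, at z ≈ 0.141, so it went over the knob. I'll go back round raised, then come down lower.

```bash
python3 -m creep '[{"dx":0,"dy":0,"dz":-3,"ax":0,"ay":0,"az":0},{"dx":0,"dy":0,"dz":-1,"ax":0,"ay":0,"az":0},{"dx":1.1,"dy":-0.31,"dz":0,"ax":0,"ay":0,"az":-7.3},{"dx":1.1,"dy":-0.31,"dz":0,"ax":0,"ay":0,"az":-7.3},{"dx":1.1,"dy":-0.31,"dz":0,"ax":0,"ay":0,"az":-7.3},{"dx":1.1,"dy":-0.31,"dz":0,"ax":0,"ay":0,"az":-7.3},{"dx":1.1,"dy":-0.31,"dz":0,"ax":0,"ay":0,"az":-7.3},{"dx":1.1,"dy":-0.31,"dz":0,"ax":0,"ay":0,"az":-7.3},{"dx":1.1,"dy":-0.31,"dz":0,"ax":0,"ay":0,"az":-7.3},{"dx":1.1,"dy":-0.31,"dz":0,"ax":0,"ay":0,"az":-7.3},{"dx":1.1,"dy":-0.31,"dz":0,"ax":0,"ay":0,"az":-7.3},{"dx":1.1,"dy":-0.31,"dz":0,"ax":0,"ay":0,"az":-7.3},{"dx":1.1,"dy":-0.31,"dz":0,"ax":0,"ay":0,"az":-7.3},{"dx":1.1,"dy":-0.31,"dz":0,"ax":0,"ay":0,"az":-7.3},{"dx":1.1,"dy":-0.31,"dz":0,"ax":0,"ay":0,"az":-7.3},{"dx":1.1,"dy":-0.31,"dz":0,"ax":0,"ay":0,"az":-7.3},{"dx":1.1,"dy":-0.31,"dz":0,"ax":0,"ay":0,"az":-7.3},{"dx":0,"dy":0,"dz":0,"ax":0,"ay":0,"az":0},{"dx":0,"dy":0,"dz":0,"ax":0,"ay":0,"az":0}]'
python3 q.py; python3 w.py 0.6926 0.0039 0.096 74
cat > tip.py <<'E'
from h import *
s=sense();p,d=grab_frame("scene");u0,v0=proj("scene",s["tcp_pos"]).astype(int);Q=[]
for v in range(v0-20,v0+12):
  for u in range(u0-9,u0+10):
    o,r=ray("scene",u,v);P=o+r*d[v,u]
    if d[v,u]>0 and np.hypot(*(P-s["tcp_pos"])[:2])<.018 and P[2]>.105: Q.append(P)
Q=np.array(Q);print("tcp",s["tcp_pos"].round(3),"lowest",Q[np.argsort(Q[:,2])[:5]].round(3).tolist())
E
python3 tip.py; python3 -c "from cell import env;print(env.grip_depth)"
```

```text
time: 9.95
tcp_pos: [0.6928, 0.0028, 0.1581]
orientation: [-3.142, 0.0, 1.287]
force: [0.4, 0.4, 0.2]
width: -0.0001
gripper_force: 0.0
-16.28712189111289 tang 0.018459908216202987 rad 0.08834117412253154 [0.692773   0.00284371 0.15806954] [0.44879579 0.41331282 0.20935786]
t 9.95 tcp [0.6928 0.0028 0.1581] [-1.800e+02  2.000e-02  7.371e+01] F [0.4 0.4 0.2] w -0.00014734762946914967
dx dy dz cm [ 0.1  -0.05  6.21] az -0.2871218911128892
tcp [0.693 0.003 0.158] lowest [[0.701, 0.006, 0.184], [0.699, 0.011, 0.185], [0.695, 0.011, 0.187], [0.689, 0.013, 0.187], [0.694, 0.014, 0.188]]
0.0187
```

```bash
python3 -m creep '[{"dx":0.1,"dy":0,"dz":2,"ax":0,"ay":0,"az":0},{"dx":0,"dy":0,"dz":2,"ax":0,"ay":0,"az":0},{"dx":0,"dy":0,"dz":2.2,"ax":0,"ay":0,"az":0},{"dx":0,"dy":0,"dz":0,"ax":0,"ay":0,"az":0}]'
python3 tip.py
python3 -m creep '[{"dx":-0.46,"dy":0.09,"dz":0,"ax":0,"ay":0,"az":3},{"dx":-0.46,"dy":0.09,"dz":0,"ax":0,"ay":0,"az":3},{"dx":-0.46,"dy":0.09,"dz":0,"ax":0,"ay":0,"az":3},{"dx":-0.46,"dy":0.09,"dz":0,"ax":0,"ay":0,"az":3},{"dx":-0.46,"dy":0.09,"dz":0,"ax":0,"ay":0,"az":3},{"dx":-0.46,"dy":0.09,"dz":0,"ax":0,"ay":0,"az":3},{"dx":-0.46,"dy":0.09,"dz":0,"ax":0,"ay":0,"az":3},{"dx":-0.46,"dy":0.09,"dz":0,"ax":0,"ay":0,"az":3}]'
python3 q.py
```

```text
time: 10.4
tcp_pos: [0.6905, 0.0033, 0.0926]
orientation: [-3.135, 0.001, 1.286]
force: [-0.5, 0.3, -0.4]
width: -0.0
gripper_force: 0.0
tcp [0.691 0.003 0.093] lowest [[0.698, 0.006, 0.118], [0.69, 0.014, 0.121], [0.698, 0.006, 0.122], [0.701, 0.005, 0.123], [0.693, 0.014, 0.123]]
time: 11.25
tcp_pos: [0.6846, -0.032, 0.0985]
orientation: [3.139, -0.003, 0.867]
force: [2.0, 2.0, -0.9]
width: -0.0001
gripper_force: 1.4
-40.33892338985776 tang 0.020982329018898398 rad 0.08951275878966265 [ 0.68461122 -0.03204897  0.09848075] [ 2.04177811  2.01984944 -0.90736597]
```

```bash
python3 -m creep '[{"dx":-0.46,"dy":0.09,"dz":0,"ax":0,"ay":0,"az":3},{"dx":-0.46,"dy":0.09,"dz":0,"ax":0,"ay":0,"az":3},{"dx":-0.46,"dy":0.09,"dz":0,"ax":0,"ay":0,"az":3},{"dx":-0.46,"dy":0.09,"dz":0,"ax":0,"ay":0,"az":3},{"dx":-0.46,"dy":0.09,"dz":0,"ax":0,"ay":0,"az":3},{"dx":-0.46,"dy":0.09,"dz":0,"ax":0,"ay":0,"az":3},{"dx":-0.46,"dy":0.09,"dz":0,"ax":0,"ay":0,"az":3},{"dx":-0.46,"dy":0.09,"dz":0,"ax":0,"ay":0,"az":3},{"dx":-0.46,"dy":0.09,"dz":0,"ax":0,"ay":0,"az":3},{"dx":-0.46,"dy":0.09,"dz":0,"ax":0,"ay":0,"az":3},{"dx":-0.46,"dy":0.09,"dz":0,"ax":0,"ay":0,"az":3},{"dx":-0.46,"dy":0.09,"dz":0,"ax":0,"ay":0,"az":3},{"dx":-0.46,"dy":0.09,"dz":0,"ax":0,"ay":0,"az":3},{"dx":-0.46,"dy":0.09,"dz":0,"ax":0,"ay":0,"az":3},{"dx":-0.46,"dy":0.09,"dz":0,"ax":0,"ay":0,"az":3},{"dx":-0.46,"dy":0.09,"dz":0,"ax":0,"ay":0,"az":3}]'
python3 q.py
```

```text
time: 12.85
tcp_pos: [0.6282, -0.0787, 0.0986]
orientation: [3.139, -0.005, 0.029]
force: [3.3, -1.7, -0.7]
width: -0.0001
gripper_force: 1.5
-88.35026905311646 tang 0.02280102891777071 rad 0.08930912309985087 [ 0.62816272 -0.07871568  0.0986109 ] [ 3.2624593  -1.73131651 -0.70166875]
```

```bash
python3 -m creep '[{"dx":-0.48,"dy":0.08,"dz":0,"ax":0,"ay":0,"az":3},{"dx":-0.48,"dy":0.08,"dz":0,"ax":0,"ay":0,"az":3},{"dx":-0.48,"dy":0.08,"dz":0,"ax":0,"ay":0,"az":3},{"dx":-0.48,"dy":0.08,"dz":0,"ax":0,"ay":0,"az":3},{"dx":-0.48,"dy":0.08,"dz":0,"ax":0,"ay":0,"az":3},{"dx":-0.48,"dy":0.08,"dz":0,"ax":0,"ay":0,"az":3},{"dx":-0.48,"dy":0.08,"dz":0,"ax":0,"ay":0,"az":3},{"dx":-0.48,"dy":0.08,"dz":0,"ax":0,"ay":0,"az":3},{"dx":-0.48,"dy":0.08,"dz":0,"ax":0,"ay":0,"az":3},{"dx":-0.48,"dy":0.08,"dz":0,"ax":0,"ay":0,"az":3},{"dx":-0.48,"dy":0.08,"dz":0,"ax":0,"ay":0,"az":3},{"dx":-0.48,"dy":0.08,"dz":0,"ax":0,"ay":0,"az":3},{"dx":-0.48,"dy":0.08,"dz":0,"ax":0,"ay":0,"az":3},{"dx":0,"dy":0,"dz":0,"ax":0,"ay":0,"az":0}]'
python3 q.py
python3 - <<'E'
from h import *
p,_=grab_frame("top");q,_=grab_frame("scene")
f=lambda a:cv2.resize(a,None,fx=4,fy=4,interpolation=cv2.INTER_CUBIC)
cv2.imwrite("pics/both4.png",np.hstack([f(p[155:275,230:330]),f(q[140:260,285:385])]))
E
```

```text
time: 14.25
tcp_pos: [0.5653, -0.0708, 0.0983]
orientation: [-3.141, -0.003, -0.65]
force: [0.1, -0.7, 1.5]
width: 0.0001
gripper_force: 0.5
-127.23804000818924 tang 0.01896098016844358 rad 0.08698432914725798 [ 0.56525874 -0.07082451  0.0983076 ] [ 0.08107883 -0.66212252  1.54257483]
```

View pics/both4.png

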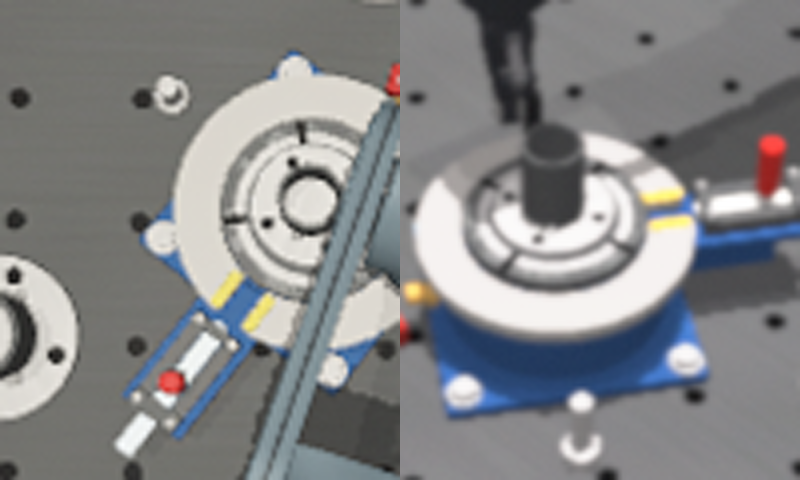

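The slot now faces the bar, with the stripes' outer ends at about (215,305) and (247,330) in the crop. I'll check the angle numerically.

Run:
```python
from h import *
g=lambda u,v,z: at("top",230+(u+.5)/4-.5,155+(v+.5)/4-.5,z)
C=np.array([.6028,.0099,.09])
for n,a,b,z in(("mouth",231,318,.09),("in",253.5,285,.09),("handletop",171,381,.1455),("barend",128,442,.0885),("barnear",208,347,.0885)):
    P=g(a,b,z);d=P-C;print(n,P.round(4),"r",np.hypot(*d[:2]).round(4),"ang",np.degrees(np.arctan2(d[1],d[0])).round(1))
p,_=grab_frame("top");h=cv2.cvtColor(p,cv2.COLOR_BGR2HSV)
m=cv2.inRange(h,(22,90,120),(35,255,255));m[:, :270]=0;m[:,305:]=0;m[:215]=0;m[:240]*=1;m[245:]=0
n,l,st,ce=cv2.connectedComponentsWithStats(m)
for i in range(1,n):
    if st[i,4]>8:
        P=at("top",*ce[i],.09)-C;print(st[i],ce[i],np.hypot(*P[:2]),np.degrees(np.arctan2(P[1],P[0])))
r=cv2.inRange(h,(0,150,90),(6,255,255));r[:235]=0;r[265:]=0;r[:,:255]=0;r[:,285:]=0
v,u=np.nonzero(r);print("red",u.mean(),v.mean(),at("top",u.mean(),v.mean(),.14))
```

```text
mouth [0.5213 0.0703 0.09  ] r 0.1015 ang 143.5
in [0.5463 0.0538 0.09  ] r 0.0716 ang 142.1
handletop [0.4737 0.1097 0.1455] r 0.1632 ang 142.3
barend [0.428  0.1453 0.0885] r 0.2211 ang 142.2
barnear [0.4993 0.0872 0.0885] r 0.1291 ang 143.2
[283 223   7   9  28] [286.21428571 226.89285714] 0.08785330666300423 132.93860820702594
[291 229   7   9  25] [294.24 232.76] 0.08684475876387021 152.71073028667203
red 272.5 250.0 [0.47330198 0.10975119 0.14      ]
```

Slot at 142.8° against the bar at about 142.3° is close enough for the nose. I'll back off the knob, rise, and go behind the handle.

```bash
python3 -m creep '[{"dx":1,"dy":0,"dz":0,"ax":0,"ay":0,"az":0},{"dx":1,"dy":0,"dz":0,"ax":0,"ay":0,"az":0},{"dx":0,"dy":0,"dz":-3,"ax":0,"ay":0,"az":0},{"dx":0,"dy":0,"dz":-3,"ax":0,"ay":0,"az":0},{"dx":0,"dy":0,"dz":-3,"ax":0,"ay":0,"az":0},{"dx":0,"dy":0,"dz":0,"ax":0,"ay":0,"az":0}]'
python3 w.py 0.4446 0.1321 0.095 -37.7
```

```text
time: 15.0
tcp_pos: [0.5837, -0.0835, 0.1909]
orientation: [-3.139, -0.008, -0.648]
force: [0.2, -1.1, 0.1]
width: -0.0002
gripper_force: 0.0
t 15.0 tcp [ 0.5837 -0.0835  0.1909] [-179.84   -0.46  -37.13] F [ 0.2 -1.1  0.1] w -0.00020950774098963025
dx dy dz cm [-24.1   -8.79   9.59] az 0.5711750641013822
```

```bash
python3 -m creep '[{"dx":-3,"dy":-1.1,"dz":0,"ax":0,"ay":0,"az":0},{"dx":-3,"dy":-1.1,"dz":0,"ax":0,"ay":0,"az":0},{"dx":-3,"dy":-1.1,"dz":0,"ax":0,"ay":0,"az":0},{"dx":-3,"dy":-1.1,"dz":0,"ax":0,"ay":0,"az":0},{"dx":-3,"dy":-1.1,"dz":0,"ax":0,"ay":0,"az":0},{"dx":-3,"dy":-1.1,"dz":0,"ax":0,"ay":0,"az":0},{"dx":-3,"dy":-1.1,"dz":0,"ax":0,"ay":0,"az":0},{"dx":-3,"dy":-1.1,"dz":0,"ax":0,"ay":0,"az":0.6},{"dx":0,"dy":0,"dz":0,"ax":0,"ay":0,"az":0},{"dx":0,"dy":0,"dz":0,"ax":0,"ay":0,"az":0}]'
python3 w.py 0.4446 0.1321 0.095 -37.7
```

```text
time: 16.0
tcp_pos: [0.4422, 0.1332, 0.1859]
orientation: [3.141, 0.0, -0.657]
force: [0.1, 0.7, -0.4]
width: -0.0002
gripper_force: 0.0
t 16.0 tcp [0.4422 0.1332 0.1859] [ 1.7997e+02  1.0000e-02 -3.7620e+01] F [ 0.1  0.7 -0.4] w -0.00018246809225453816
dx dy dz cm [ 0.26 -0.06  9.09] az 0.08065192593038972
```

```bash
python3 -m creep '[{"dx":0.1,"dy":0,"dz":3,"ax":0,"ay":0,"az":0},{"dx":0,"dy":0,"dz":3,"ax":0,"ay":0,"az":0},{"dx":0,"dy":0,"dz":3,"ax":0,"ay":0,"az":0},{"dx":0,"dy":0,"dz":0,"ax":0,"ay":0,"az":0},{"dx":0,"dy":0,"dz":0,"ax":0,"ay":0,"az":0}]'
python3 tip.py
python3 -m creep '[{"dx":0.5,"dy":0,"dz":0,"ax":0,"ay":0,"az":0},{"dx":0.5,"dy":0,"dz":0,"ax":0,"ay":0,"az":0},{"dx":0.4,"dy":0,"dz":0,"ax":0,"ay":0,"az":0},{"dx":0.4,"dy":0,"dz":0,"ax":0,"ay":0,"az":0},{"dx":0.3,"dy":0,"dz":0,"ax":0,"ay":0,"az":0},{"dx":0.3,"dy":0,"dz":0,"ax":0,"ay":0,"az":0},{"dx":0.3,"dy":0,"dz":0,"ax":0,"ay":0,"az":0}]'
python3 w.py 0.4841 0.1016 0.095 -37.7
```

```text
time: 16.5
tcp_pos: [0.4434, 0.1315, 0.0963]
orientation: [3.141, 0.001, -0.66]
force: [-0.5, 0.7, 1.3]
width: -0.0003
gripper_force: 0.0
tcp [0.443 0.132 0.096] lowest [[0.447, 0.135, 0.12], [0.446, 0.137, 0.12], [0.451, 0.133, 0.121], [0.454, 0.132, 0.122], [0.456, 0.129, 0.126]]
time: 17.25
tcp_pos: [0.4642, 0.1159, 0.0963]
orientation: [-3.142, 0.001, -0.658]
force: [-2.4, 2.6, 2.6]
width: -0.0004
gripper_force: 1.6
t 17.25 tcp [0.4642 0.1159 0.0963] [-1.800e+02  3.000e-02 -3.772e+01] F [-2.4  2.6  2.6] w -0.0003567311388792058
dx dy dz cm [ 2.45 -0.09  0.13] az -0.024012849926613455
```

```bash
python3 -m creep '[{"dx":0.3,"dy":-0.01,"dz":0,"ax":0,"ay":0,"az":0},{"dx":0.3,"dy":-0.01,"dz":0,"ax":0,"ay":0,"az":0},{"dx":0.3,"dy":-0.01,"dz":0,"ax":0,"ay":0,"az":0},{"dx":0.3,"dy":-0.01,"dz":0,"ax":0,"ay":0,"az":0},{"dx":0.3,"dy":-0.01,"dz":0,"ax":0,"ay":0,"az":0},{"dx":0.3,"dy":-0.01,"dz":0,"ax":0,"ay":0,"az":0},{"dx":0.2,"dy":0,"dz":0,"ax":0,"ay":0,"az":0},{"dx":0.2,"dy":0,"dz":0,"ax":0,"ay":0,"az":0}]'
python3 w.py 0.4841 0.1016 0.095 -37.7
```

```text
time: 18.05
tcp_pos: [0.4819, 0.1026, 0.0961]
orientation: [3.141, 0.0, -0.659]
force: [-3.9, 0.7, 2.6]
width: -0.0
gripper_force: 1.6
t 18.05 tcp [0.4819 0.1026 0.0961] [ 1.7997e+02  2.0000e-02 -3.7730e+01] F [-3.9  0.7  2.6] w -3.736410485302973e-05
dx dy dz cm [ 0.24 -0.06  0.11] az -0.03369914973561805
```

Moving freely at about 4 N. I'll push to the stop in small rows.

```bash
for i in 1; do python3 -m creep '[{"dx":0.2,"dy":0,"dz":0,"ax":0,"ay":0,"az":0},{"dx":0.2,"dy":0,"dz":0,"ax":0,"ay":0,"az":0},{"dx":0.1,"dy":0,"dz":0,"ax":0,"ay":0,"az":0}]'; done; python3 w.py 0.4841 0.1016 0.095 -37.7
python3 -m creep '[{"dx":0.1,"dy":0,"dz":0,"ax":0,"ay":0,"az":0},{"dx":0.1,"dy":0,"dz":0,"ax":0,"ay":0,"az":0}]'; python3 w.py 0.4841 0.1016 0.095 -37.7
```

```text
time: 18.35
tcp_pos: [0.483, 0.1016, 0.0961]
orientation: [3.141, 0.007, -0.659]
force: [-14.1, 10.3, 10.3]
width: -0.0001
gripper_force: 8.0
t 18.35 tcp [0.483  0.1016 0.0961] [179.94   0.38 -37.75] F [-14.1  10.3  10.3] w -9.949256584000407e-05
dx dy dz cm [ 0.08 -0.07  0.11] az -0.051474288922968015
time: 18.55
tcp_pos: [0.483, 0.1015, 0.0961]
orientation: [3.14, 0.01, -0.659]
force: [-16.7, 14.1, 14.4]
width: -0.0003
gripper_force: 11.1
t 18.55 tcp [0.483  0.1015 0.0961] [179.93   0.56 -37.74] F [-16.7  14.1  14.4] w -0.000314896128799238
dx dy dz cm [ 0.08 -0.07  0.11] az -0.03639364830829095
```

It has stopped hard at r ≈ 0.151, which matches home (0.150). I'll retreat and verify.

```bash
python3 -m creep '[{"dx":-1,"dy":0,"dz":0,"ax":0,"ay":0,"az":0},{"dx":-1.5,"dy":0,"dz":0,"ax":0,"ay":0,"az":0},{"dx":-1,"dy":0,"dz":0,"ax":0,"ay":0,"az":0},{"dx":0,"dy":0,"dz":-3,"ax":0,"ay":0,"az":0},{"dx":0,"dy":0,"dz":-4,"ax":0,"ay":0,"az":0},{"dx":0,"dy":0,"dz":-4,"ax":0,"ay":0,"az":0},{"dx":-4,"dy":-4,"dz":0,"ax":0,"ay":0,"az":0},{"dx":-4,"dy":-4,"dz":0,"ax":0,"ay":0,"az":0},{"dx":-2,"dy":-4,"dz":0,"ax":0,"ay":0,"az":0},{"dx":0,"dy":-4,"dz":0,"ax":0,"ay":0,"az":0},{"dx":0,"dy":-4,"dz":0,"ax":0,"ay":0,"az":0},{"dx":0,"dy":0,"dz":0,"ax":0,"ay":0,"az":0},{"dx":0,"dy":0,"dz":0,"ax":0,"ay":0,"az":0}]'
python3 - <<'E'
from h import *
p,_=grab_frame("top");q,_=grab_frame("scene")
f=lambda a:cv2.resize(a,None,fx=4,fy=4,interpolation=cv2.INTER_CUBIC)
cv2.imwrite("pics/both5.png",np.hstack([f(p[155:275,250:350]),f(q[140:260,300:400])]))
h=cv2.cvtColor(p,cv2.COLOR_BGR2HSV)
r=cv2.inRange(h,(0,150,90),(6,255,255));r[:225]=0;r[265:]=0;r[:,:255]=0;r[:,300:]=0
v,u=np.nonzero(r);P=at("top",u.mean(),v.mean(),.14);print("red r",np.hypot(*(P[:2]-[.6028,.0099])))
E
```

```text
time: 19.85
tcp_pos: [0.5045, 0.3267, 0.2054]
orientation: [3.14, 0.0, -0.657]
force: [-0.4, 0.3, 0.0]
width: -0.0003
gripper_force: 0.0
red r 0.13003168319627129
```

View pics/both5.png

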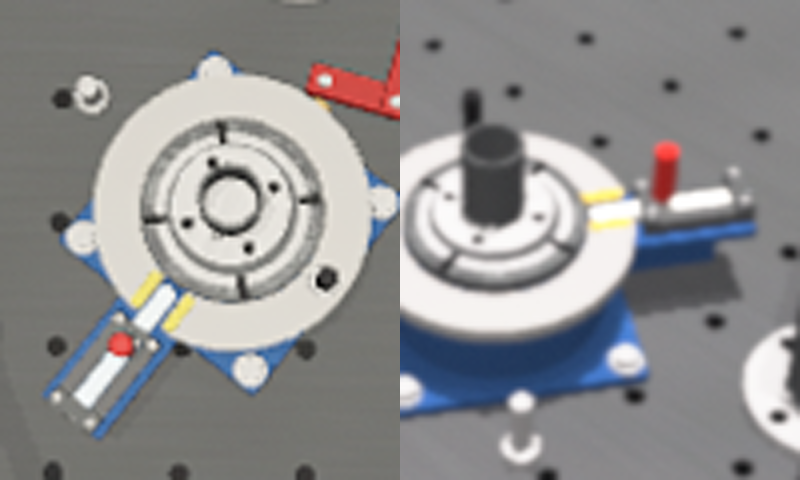

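The bar nose is inside the slot at about (160,305), and the handle is at r = 130.0 mm, which is home. The flange is still centred and the other parts haven't moved. Handing in.

```bash
python3 -c "
from cell import env
print(env.finish_job())"
```

```text
the job is handed in; nothing more can be done
None
```

The turntable is locked: the slot faces the bar, the bar is fully home, the flange and nearby loose parts look undisturbed, and I handed the job in at about 20 s; my first push skimmed lightly over the knob without moving it.

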